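# Screw the cap back on the paste pot

## Task

Pick up the loose grey cap, set it squarely on the neck of the open texture-paste pot and screw it fully home, clockwise seen from above. The thread is hidden under the cap, so feel for its start by turning the cap gently backward until it has dropped in before you screw it forward; never force it, for the thread is soft plastic. Leave the cap fully down and level, let go, and leave the jar, the spatula and the bowl where they are.

Things in the scene. Friction and masses are not known exactly. Their poses are not given: they have to be found in the camera images.
- cap: Loose grey ribbed screw cap, 57 mm across, 32 mm tall, starting skirt down on the table; origin at the centre of its underside, z up. Hollow: bore 51 mm, 28 mm deep under a 4 mm top. Weighs 40 to 85 g.
- cap_lugs (a point): Point on the cap's axis, 15 mm above its underside, level with the centres of its three inner lugs: round studs 3.5 mm thick, 120 degrees apart, standing 4.5 mm in from the bore wall. They bear on the pot's thread. They cannot be seen from outside; their angle relative to the pot's thread is unknown.
- pot_rim (a point): Centre of the white pot's mouth, at its rim, 124 mm above the table, z up. The neck below it is 40 mm across. Fully home, the cap's top bears on the rim: its underside is then 28 mm below this point and it is tight.
- pot_ridges (a point): Point on the neck's axis, 4.5 mm under the rim, level with the flat upper edges of its three thread ridges (47 mm across, starts at an unknown angle). Set on, the cap rests on them (underside 17.7 mm under the rim), or on small stops at their ends 4 mm higher, which block it clockwise. Anticlockwise by at most 111 degrees its lugs drop 7 mm off the ridges into 22 degree gaps; hard stop there.
- pot_shoulder (a point): Point on the neck's axis at the pot's shoulder, 34 mm below the rim (pot 92 mm across). From the gaps a clockwise turn takes the lugs under the ridges and the cap down 0.08 mm per degree, with 1.5 mm axial play and low friction (about 0.25), for about 77 degrees until home and tight.
- pot_stand: Fixed dark stand with black rubber collar, 124 mm across, 38 mm tall; origin under its centre, on the table. The pot in it is sprung: pressed down it yields 8 mm, from 4 N to 16 N, then is hard, and does not lift; twisted it yields elastically, 2 N m per rad. Cap and pot may bear on each other with 60 N at most, all contacts added up: keep the turning moment under 0.3 N m.
- glue_jar: closed jar 60 mm across, 75 mm tall, bystander; origin at the centre of its underside
- spatula: small spatula 190 mm long lying flat, bystander; origin at its middle
- grit_bowl: white bowl 90 mm across, 35 mm tall, bystander; origin at the centre of its underside
Mind the look-alikes: they are no part of the job. Of the things shaped like the cap, the grey one is meant.

How it is judged (in metres and radians):
On the way:
1. the cap sits level over the neck, resting on the thread ridges or in their gaps, not yet screwed down (horizontal distance between cap and pot_rim below 0.004 m and angle between cap's own z axis and vertical below 0.12 rad and z of cap in the frame of pot_rim between -0.0262 and -0.012 m), for 0.2 s.
At the end, for the whole second after the job is handed in: The cap is fully home on the pot: its origin at least 27 mm below the rim (home is 28 mm), within 3 mm of the neck's axis, level within 0.05 rad, at rest and released (horizontal distance between cap and pot_rim below 0.003 m and angle between cap's own z axis and vertical below 0.05 rad and z of cap in the frame of pot_rim below -0.027 m and linear speed of cap below 0.02 m/s); the robot touches nothing.
It fails at once if cap and pot pressed or forced against each other with more than 60 N in all (stripped or cross-threaded) (contact force between cap and pot_stand above 60 N).
It fails at once if the glue jar is shifted by more than 40 mm (distance of glue_jar from where it was at the start of the episode above 0.04 m).
It fails at once if the spatula is shifted by more than 40 mm (distance of spatula from where it was at the start of the episode above 0.04 m).
It fails at once if the bowl is shifted by more than 40 mm (distance of grit_bowl from where it was at the start of the episode above 0.04 m).
It also fails if it takes over 72 s, if anything falls off the work surface, if the arm or the gripper's body presses on something with over 40 N, if the wrist force passes 120 N, or if a joint passes its speed limit or range.

## Robot

A 6-joint arm with a two-finger parallel gripper is mounted at the origin on the work surface. World frame = base frame: x ahead of the robot, y to its left, z up, the work surface at z = 0. Lengths are in mm, angles in rad, forces in N, time in s.
With the tool pointing down it reaches from about 225 to 725 mm from the base axis. Payload 3.1 kg.
Tool frame: the origin (TCP) lies at the very end of the fingers, on their centre line; the grasp point (between the pads) lies bot.pinch_z behind it (bot.pinch_z is the distance from the TCP to the grasp point, in mm); z points along the fingers, y is the line along which they close (so a half turn about z gives the same grasp; the last joint's range is limited). The gripper opens to 85 mm and grips with 20 to 120 N. Pads are 22 mm wide; open, the fingers measure 114 mm over their backs; the gripper's body (76 mm by 85 mm) begins 54 mm behind the grasp point. The pads swing forward as they close: fully open they stand 13 mm farther back than shut.
Start: joints at [0.983, 0.048, 0.099, 1.622, 0, 1.443], TCP at [232.984, 470.463, 231.312] pointing down, gripper open.
Joint ranges: [-2.91, 2.91], [-0.99, 1.94], [-1.21, 1.42], [-2.12, 2.29], [-1.49, 1.47], [-3.14, 3.14]. Speed limits (rad/s): [2.79, 2.79, 3.14, 3.14, 3.14, 3.14].

## Interface

Orientations are given as a rotation vector (axis times angle).
In Python, from cell import bot gives the robot as it stands.
- The arm moves only by the tool step_arm, never from a script. Its arguments are lists of equal length, an entry for each row: "slide": the shift along the tool's x, y, z in parts of the range, where 1.0 means 0.75 m, a list of three; "delta_rot": the turn, a rotation vector about the tool's x, y, z in fractions of the full range, 1 being pi/2 rad, a list of three; "fingers": the closure, from -1 (fully open) to 1 (shut). In form: {"slide": [[tx, ty, tz], ...], "delta_rot": [[ax, ay, az], ...], "fingers": [fingers, ...]}. A call has 1 to 12 rows; each row is the pose to reach, as a shift and turn from the pose commanded when the call began, along the tool's axes at that moment; what a row does not reach only later rows make up. A row lasts 1/12 s, in which the tool goes at most 41.7 mm and 7.16 degrees, less where a joint would pass 70% of its speed; a pose out of reach is approached as far as the arm can. A call with a gripper value outside its range is refused whole. The fingers move at their own pace and stop on an object; "squeeze" is the grip in N (left out, the last holds). Time passes only in rows, so rows that repeat a pose let the fingers close. It gives the time, the measured TCP pose, the force, the opening and the grip force at its end, in the units of the state.
- bot.read_state(): the state, without advancing time (a new reading comes with each control period).
- bot.camera(name): name is "scene" or "top" or "wrist"; returns the picture (420x560x3 uint8, red, green, blue); there is no depth.
- bot.calibration(name): a dict with "mtx" (3x3 intrinsics, pixels), "T" (4x4, takes a point from camera to world coordinates). Camera axes: x right, y down, z forward; pixel columns grow to the right and rows downward; lengths in mm; the calibration is good to about 2 mm. A picture is of the moment at which its call begins: read the wrist's pose just before it. calibration takes no time and is no camera call; for the wrist camera it gives the pose at the moment of the call.
- bot.close_job(): hands the job in; it is judged then, once.
The state is a dict: "time_s": time; "joint_pos": joint angles; "qvel": joint speeds; "joint_efforts": joint torques, N m; "eef_pos": TCP position; "tool_rot": TCP orientation; "wrist_force": force on the tool from outside, world axes, zero at the start; "ft_torque": the same for the moment, N m; "gripper_width": finger opening in mm; "finger_force": force on a finger pad.
Only numpy, scipy, OpenCV 4.12 (cv2) and the standard library are available. Lean on these libraries where they do the work, as an engineer would, in place of code of your own. Each camera call takes 0.05 s, during which the arm holds its last target. There are 200 camera calls.

## Working session

There is one attempt and no reset: what is moved stays moved. The work goes in short steps, Python scripts to look and compute and a tool call to move; the robot and the scene stay as the last step left them, time stands still between calls to the robot, and variables do not carry over. Pictures are saved under pics/ and viewed, at most 10 in all, crops included, and the job is handed in when it is done.

Besides the shell and the picture viewer there is one more tool, called after ">>>" as a command line: name --argument value ..., lists and objects as JSON in quotes. step_arm: Moves the arm, as the interface text tells. Its arguments: {"type":"object","properties":{"slide":{"type":"array"},"delta_rot":{"type":"array"},"fingers":{"type":"array"},"squeeze":{"type":"number"}},"required":["slide","delta_rot","fingers"]}

```bash
mkdir -p pics; ls
python3 - <<'E'
from cell import bot
import cv2,numpy as np
print(bot.pinch_z, bot.read_state())
for n in("top","scene"):
    c=bot.calibration(n);print(n,np.round(c["mtx"],1).tolist(),np.round(c["T"],3).tolist())
    cv2.imwrite(f"pics/{n}0.png",bot.camera(n)[:,:,::-1])
E
```

```text
pics
18.700000000000003 {'time_s': 0.0, 'joint_pos': array([ 9.83192558e-01,  4.87630033e-02,  9.76066089e-02,  1.62202386e+00,
       -1.01152497e-05,  1.44298608e+00]), 'qvel': array([-0.00023884, -0.00036809, -0.00094402,  0.00016875,  0.00127702,
       -0.00054626]), 'joint_efforts': array([ 7.59060622e-04, -3.38784814e+01,  3.20014036e+01,  2.03533337e-02,
       -2.10630637e-04, -2.26286765e-06]), 'eef_pos': array([232.64989992, 469.94873626, 230.1152112 ]), 'tool_rot': array([-0.7157082 , -3.05813172,  0.00351228]), 'wrist_force': array([ 0.76669878, -0.58505537, -0.61273537]), 'ft_torque': array([-0.01391667, -0.07298676,  0.00381088]), 'finger_force': 0.0, 'gripper_width': 85.24138091147448}
top [[483.1, 0.0, 286.9], [0.0, 483.1, 210.9], [0.0, 0.0, 1.0]] [[-0.011, -0.998, 0.066, 532.617], [-0.999, 0.013, 0.03, -31.975], [-0.031, -0.065, -0.997, 1203.419], [0.0, 0.0, 0.0, 1.0]]
scene [[515.8, 0.0, 273.3], [0.0, 515.8, 206.3], [0.0, 0.0, 1.0]] [[0.696, 0.598, -0.398, 1039.398], [0.718, -0.578, 0.388, -432.158], [0.002, -0.556, -0.831, 1022.263], [0.0, 0.0, 0.0, 1.0]]
```

View pics/top0.png

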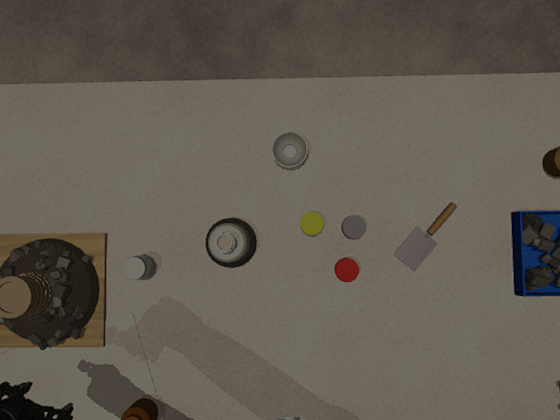

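View pics/scene0.png

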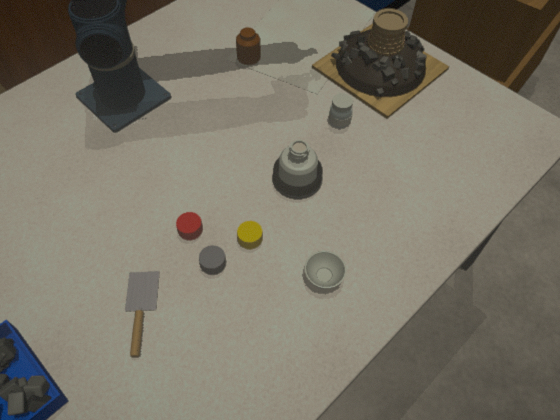

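Top view: yellow cap at (312,223), grey cap at (354,227), red cap at (347,270), pot at (231,242), bowl at (290,151), jar at (140,267) and spatula at (425,235). The scene view agrees, with the grey cap at (212,260) and the pot mouth at about (299,148). The grey cap fits the description; red and yellow are the look-alikes. I'll confirm it in a crop while measuring.

```bash
cat > h.py <<'E'
from cell import bot
import cv2,numpy as np
def ray(c,u,v):
    T=np.array(c["T"]);d=T[:3,:3]@np.linalg.solve(np.array(c["mtx"]),[u,v,1.]);return T[:3,3],d/np.linalg.norm(d)
def plane(c,u,v,z):
    o,d=ray(c,u,v);return o+d*(z-o[2])/d[2]
def proj(c,P):
    T=np.array(c["T"]);p=np.array(c["mtx"])@(T[:3,:3].T@(np.array(P)-T[:3,3]));return p[:2]/p[2]
def two(a,b):
    (o1,d1),(o2,d2)=a,b
    s=np.linalg.lstsq(np.c_[d1,-d2],o2-o1,rcond=None)[0];p=o1+s[0]*d1;q=o2+s[1]*d2
    return (p+q)/2,np.linalg.norm(p-q)
E
python3 - <<'E'
from h import *
R={"top":(335,205,375,250),"scene":(194,240,232,278)}
P={"top":(200,210,262,274),"scene":(262,132,334,202)}
rr={}
tiles=[]
for n in R:
    im=cv2.imread(f"pics/{n}0.png");c=bot.calibration(n)
    lab=cv2.cvtColor(im,cv2.COLOR_BGR2LAB).astype(int)
    x0,y0,x1,y1=R[n];s=lab[y0:y1,x0:x1]
    m=((s[...,2]<128)).astype(np.uint8)
    k=max(cv2.findContours(m,0,2)[0],key=cv2.contourArea)
    (u,v),sz,a=cv2.fitEllipse(k);u+=x0;v+=y0
    rr[n]=ray(c,u,v)
    print(n,(u,v),sz,"z32",plane(c,u,v,32).round(1),"z16",plane(c,u,v,16).round(1))
    for b in(R[n],P[n]):
        t=im[b[1]:b[3],b[0]:b[2]];tiles.append(cv2.resize(t,(390,290) if 0 else (int(t.shape[1]*290/t.shape[0]),290),interpolation=cv2.INTER_CUBIC))
f=lambda t:cv2.copyMakeBorder(t,0,0,0,max(0,390-t.shape[1]),cv2.BORDER_CONSTANT)[:, :390]
cv2.imwrite("pics/crop.png",np.vstack([np.hstack(list(map(f,tiles[:2]))),np.hstack(list(map(f,tiles[2:])))]))
print(two(rr["top"],rr["scene"]))
E
```

```text
Traceback (most recent call last):
ValueError: max() iterable argument is empty
```

Run:
```python
from h import *
R={"top":(330,205,378,250),"scene":(192,238,234,280)}
P={"top":(200,210,262,274),"scene":(262,132,334,202)}
rr={};tiles=[]
for n in R:
    im=cv2.imread(f"pics/{n}0.png");c=bot.calibration(n)
    lab=cv2.cvtColor(im,cv2.COLOR_BGR2LAB)
    x0,y0,x1,y1=R[n];s=cv2.GaussianBlur(lab[y0:y1,x0:x1,2],(3,3),0)
    th,m=cv2.threshold(s,0,255,cv2.THRESH_BINARY_INV+cv2.THRESH_OTSU)
    k=max(cv2.findContours(m,0,2)[0],key=cv2.contourArea)
    (u,v),sz,a=cv2.fitEllipse(k);u+=x0;v+=y0
    rr[n]=ray(c,u,v)
    print(n,th,(u,v),sz,"z32",plane(c,u,v,32).round(1),"z16",plane(c,u,v,16).round(1))
    for b in(R[n],P[n]):
        t=im[b[1]:b[3],b[0]:b[2]];tiles.append(cv2.convertScaleAbs(cv2.resize(t,(390,290),interpolation=cv2.INTER_CUBIC),alpha=1.4))
cv2.imwrite("pics/crop.png",np.vstack([np.hstack(tiles[:2]),np.hstack(tiles[2:])]))
print(two(rr["top"],rr["scene"]))
```

```text
top 133.0 (353.49337577819824, 226.80486679077148) (23.45903778076172, 24.467533111572266) z32 [ 569.1 -156.9   32. ] z16 [ 569.6 -158.6   16. ]
scene 134.0 (211.92173767089844, 259.74073028564453) (27.100330352783203, 29.34206771850586) z32 [ 573.2 -162.2   32. ] z16 [ 565.6 -157.8   16. ]
(array([ 568.86350696, -158.67083583,   21.71840553]), np.float64(1.7431274595691684))
```

View pics/crop.png

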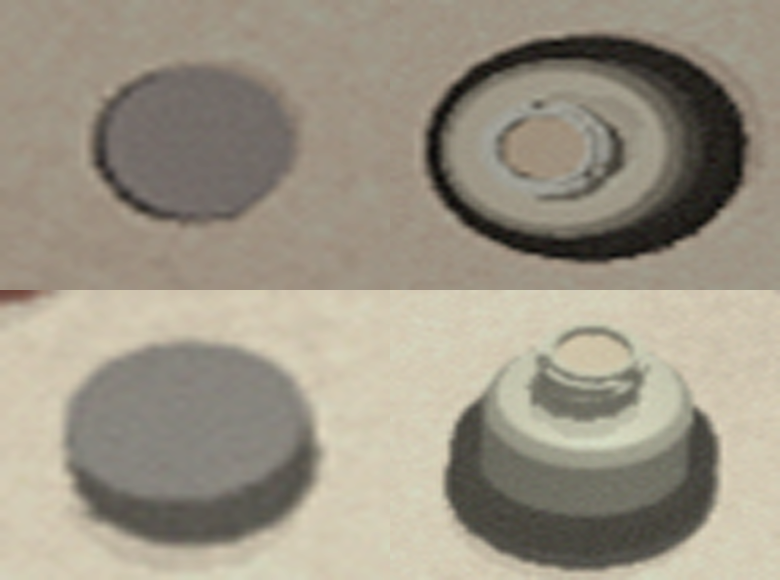

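The crop shows a plain grey cap with closed top up (tiles at left) and the open pot with its ridged neck (right). The grey cap is confirmed. Next, the pot mouth from the two views, and the first move.

```bash
cat >> h.py <<'E'
from scipy.spatial.transform import Rotation as Ro
def st():
    s=bot.read_state();R=Ro.from_rotvec(s["tool_rot"]);X=R.as_matrix()
    print("t %.2f pos %s tiltz %s yaw %.1f w %.1f ff %.1f F %s M %s j6 %.3f j1 %.3f"%(s["time_s"],s["eef_pos"].round(2),X[:,2].round(4),np.degrees(np.arctan2(X[1,0],X[0,0])),s["gripper_width"],s["finger_force"],s["wrist_force"].round(2),s["ft_torque"].round(3),s["joint_pos"][5],s["joint_pos"][0]))
    return s,R
def goto(p,yaw):
    s,R=st();y=np.radians(yaw);x=np.array([np.cos(y),np.sin(y),0]);z=np.array([0,0,-1.])
    G=Ro.from_matrix(np.c_[x,np.cross(z,x),z])
    print("slide m",(R.inv().apply(np.array(p)-s["eef_pos"])/1000).round(4),"rot",(R.inv()*G).as_rotvec().round(4))
E
python3 - <<'E'
from h import *
t,s=bot.calibration("top"),bot.calibration("scene")
a,b=(225,242.4),(299.5,147.3)
print(plane(t,*a,124),plane(s,*b,124),two(ray(t,*a),ray(s,*b)))
p=plane(t,*a,124);j1=np.degrees(np.arctan2(p[1],p[0]));print(j1)
goto([569,-158,210],180+j1)
w=bot.calibration("wrist");print(w["mtx"],proj(w,[569,-158,32]),w["T"])
E
```

```text
[534.72195694 140.29074641 124.        ] [535.46817908 141.51626746 124.        ] (array([535.17406134, 140.80463462, 124.19628756]), np.float64(1.4063704919073043))
14.700908979376658
t 0.10 pos [232.7  470.01 230.22] tiltz [-0.0012 -0.0018 -1.    ] yaw 153.7 w 85.1 ff 0.0 F [-1.09 -0.64 -0.36] M [ 0.005  0.045 -0.011] j6 1.443 j1 0.983
slide m [-0.5801 -0.4135  0.0209] rot [-0.0019 -0.001  -0.7164]
[[328.69753919   0.         278.93071233]
 [  0.         328.69753919 211.91735062]
 [  0.           0.           1.        ]] [ 27.6700186  527.56240728] [[ 4.44291642e-01  8.47631744e-01  2.90043728e-01  1.56800618e+02]
 [ 8.95879579e-01 -4.19576920e-01 -1.46133457e-01  5.07364950e+02]
 [-2.17170282e-03  3.24770126e-01 -9.45790489e-01  3.72944449e+02]
 [ 0.00000000e+00  0.00000000e+00  0.00000000e+00  1.00000000e+00]]
```

The manual's scale: shifts go in shares of 0.75 m and turns go in shares of pi/2 rad. Converting my numbers, -0.58 m is -0.7733, -0.4135 m is -0.5513, -0.716 rad is -0.4558.

>>> step_arm --slide '[[-0.7733,-0.5513,0.028],[-0.7733,-0.5513,0.028],[-0.7733,-0.5513,0.028],[-0.7733,-0.5513,0.028],[-0.7733,-0.5513,0.028],[-0.7733,-0.5513,0.028],[-0.7733,-0.5513,0.028],[-0.7733,-0.5513,0.028],[-0.7733,-0.5513,0.028],[-0.7733,-0.5513,0.028],[-0.7733,-0.5513,0.028],[-0.7733,-0.5513,0.028]]' --delta_rot '[[0,0,-0.4558],[0,0,-0.4558],[0,0,-0.4558],[0,0,-0.4558],[0,0,-0.4558],[0,0,-0.4558],[0,0,-0.4558],[0,0,-0.4558],[0,0,-0.4558],[0,0,-0.4558],[0,0,-0.4558],[0,0,-0.4558]]' --fingers '[-1,-1,-1,-1,-1,-1,-1,-1,-1,-1,-1,-1]'

```text
time_s: 1.1
eef_pos: [454.7, 56.1, 217.2]
tool_rot: [0.401, -3.116, -0.0]
wrist_force: [1.2, 0.9, -0.1]
gripper_width: 85.4
finger_force: 0.0
```

```bash
python3 -c "
from h import *
goto([569,-158,210],194.7)"
```

```text
t 1.10 pos [454.71  56.06 217.15] tiltz [-4.e-04  2.e-04 -1.e+00] yaw -165.3 w 85.4 ff 0.0 F [ 1.2   0.9  -0.08] M [ 0.047 -0.023 -0.044] j6 -0.280 j1 -0.024
slide m [-0.0564 -0.236   0.0071] rot [ 0.0003 -0.0003 -0.0006]
```

>>> step_arm --slide '[[-0.0733,-0.3053,0.008],[-0.0733,-0.3053,0.008],[-0.0733,-0.3053,0.008],[-0.0733,-0.3053,0.008],[-0.0733,-0.3053,0.008],[-0.0733,-0.3053,0.008],[-0.0733,-0.3053,0.008],[-0.0733,-0.3053,0.008],[-0.0733,-0.3053,0.008]]' --delta_rot '[[0,0,0],[0,0,0],[0,0,0],[0,0,0],[0,0,0],[0,0,0],[0,0,0],[0,0,0],[0,0,0]]' --fingers '[-1,-1,-1,-1,-1,-1,-1,-1,-1]'

```text
time_s: 1.85
eef_pos: [565.1, -149.0, 211.0]
tool_rot: [0.401, -3.114, -0.002]
wrist_force: [-0.1, 0.4, 1.4]
gripper_width: 85.2
finger_force: 0.0
```

Run:
```python
from h import *
st();c=bot.calibration("wrist");im=bot.camera("wrist")[:,:,::-1].copy();cv2.imwrite("pics/w1.png",im)
print(proj(c,[569,-158,32]),c["T"][:3,3])
u,v=proj(c,[569,-158,16]).astype(int)
x0,y0=max(u-80,0),max(v-80,0)
lab=cv2.cvtColor(im,cv2.COLOR_BGR2LAB)[y0:v+80,x0:u+80,2]
th,m=cv2.threshold(cv2.GaussianBlur(lab,(3,3),0),0,255,cv2.THRESH_BINARY_INV+cv2.THRESH_OTSU)
k=max(cv2.findContours(m,0,2)[0],key=cv2.contourArea);e=cv2.fitEllipse(k);print(th,e,e[0][0]+x0,e[0][1]+y0)
goto([569,-158,210],194.7)
```

```text
t 1.85 pos [ 565.12 -149.01  210.95] tiltz [-0.0017  0.0012 -1.    ] yaw -165.3 w 85.2 ff 0.0 F [-0.06  0.41  1.35] M [-0.029 -0.01  -0.015] j6 -0.629 j1 -0.373
[268.96956041 189.40697781] [ 483.32645801 -170.57239116  353.77203987]
156.0 ((78.33589172363281, 92.548583984375), (142.49754333496094, 331.5790100097656), 0.6879377365112305) 267.3358917236328 197.548583984375
t 1.90 pos [ 565.14 -148.54  211.42] tiltz [-1.e-03  8.e-04 -1.e+00] yaw -165.3 w 85.5 ff 0.0 F [-0.06  0.62  0.58] M [-0.007  0.038 -0.018] j6 -0.629 j1 -0.372
slide m [-0.0013 -0.0101  0.0014] rot [ 0.001  -0.0007  0.0004]
```

View pics/w1.png

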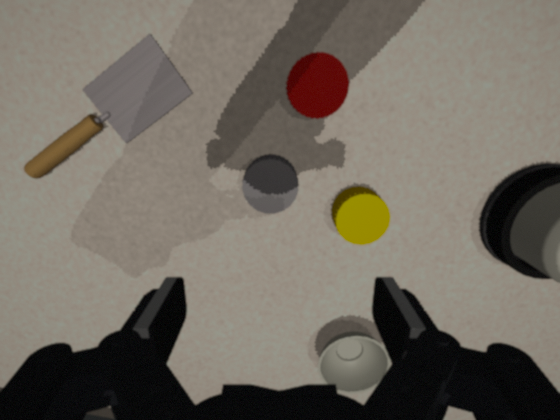

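The wrist picture shows the grey cap at about (271,184), half in the arm's shadow. Red is at (318,85), yellow at (362,216) and the pot at the right edge. I'll mask it more tightly.

Run:
```python
from h import *
c=bot.calibration("wrist");im=cv2.imread("pics/w1.png")
x0,y0,x1,y1=233,144,309,226
s=cv2.cvtColor(im,cv2.COLOR_BGR2HSV)[y0:y1,x0:x1].astype(int)
lab=cv2.cvtColor(im,cv2.COLOR_BGR2LAB)[y0:y1,x0:x1].astype(int)
for uv in((271,200),(271,170),(240,200),(271,220),(305,165)):print(uv,s[uv[1]-y0,uv[0]-x0],lab[uv[1]-y0,uv[0]-x0])
m=(lab[...,2]<132).astype(np.uint8);m=cv2.morphologyEx(m,cv2.MORPH_OPEN,np.ones((3,3)))
k=max(cv2.findContours(m,0,2)[0],key=cv2.contourArea);b=cv2.boundingRect(k);print(b[0]+x0,b[1]+y0,b[2:],cv2.contourArea(k))
for P in([569,-158],[570.5,-158],):
    a=np.linspace(0,2*np.pi,60);q=np.array([proj(c,[P[0]+28.5*np.cos(t),P[1]+28.5*np.sin(t),z]) for t in a for z in(0,32)])
    print(P,q.min(0),q.max(0))
print(plane(c,271,185.5,32))
```

```text
(271, 200) [10 16 95] [ 99 129 130]
(271, 170) [ 0  9 56] [ 58 129 128]
(240, 200) [ 18  36 140] [142 129 136]
(271, 220) [ 17  32 152] [154 129 135]
(305, 165) [14 39 98] [ 99 130 133]
243 154 (55, 59) 2478.5
[569, -158] [240.4427043  155.65189862] [296.76081667 215.50482988]
[570.5, -158] [240.12098602 157.00061034] [296.36047448 216.81775814]
[ 564.86504435 -156.55814719   32.        ]
```

```bash
python3 -c "
from h import *
goto([567.5,-157,50],194.7)
goto([567.5,-157,1],194.7)"
```

```text
t 1.90 pos [ 565.14 -148.54  211.42] tiltz [-1.e-03  8.e-04 -1.e+00] yaw -165.3 w 85.5 ff 0.0 F [-0.06  0.62  0.58] M [-0.007  0.038 -0.018] j6 -0.629 j1 -0.372
slide m [-0.0003 -0.0089  0.1614] rot [ 0.001  -0.0007  0.0004]
t 1.90 pos [ 565.14 -148.54  211.42] tiltz [-1.e-03  8.e-04 -1.e+00] yaw -165.3 w 85.5 ff 0.0 F [-0.06  0.62  0.58] M [-0.007  0.038 -0.018] j6 -0.629 j1 -0.372
slide m [-0.0003 -0.009   0.2104] rot [ 0.001  -0.0007  0.0004]
```

In the tool's units: 0.2 m is 0.2667, -0.009 m is -0.012, -0.001 rad is -0.0006.

>>> step_arm --slide '[[0,-0.012,0.0533],[0,-0.012,0.1067],[0,-0.012,0.16],[0,-0.012,0.2],[0,-0.012,0.2267],[0,-0.012,0.2467],[0,-0.012,0.2533],[0,-0.012,0.26],[0,-0.012,0.264],[0,-0.012,0.2667],[0,-0.012,0.2667]]' --delta_rot '[[0.0006,-0.0006,0],[0.0006,-0.0006,0],[0.0006,-0.0006,0],[0.0006,-0.0006,0],[0.0006,-0.0006,0],[0.0006,-0.0006,0],[0.0006,-0.0006,0],[0.0006,-0.0006,0],[0.0006,-0.0006,0],[0.0006,-0.0006,0],[0.0006,-0.0006,0]]' --fingers '[-1,-1,-1,-1,-1,-1,-1,-1,-1,-1,-1]'

```text
time_s: 2.82
eef_pos: [568.8, -158.3, 12.7]
tool_rot: [-0.402, 3.113, -0.003]
wrist_force: [0.0, 0.8, 0.7]
gripper_width: 85.3
finger_force: 0.0
```

```bash
python3 -c "
from h import *
goto([567.5,-157,1],194.7)
cv2.imwrite('pics/w2.png',bot.camera('wrist')[:,:,::-1])"
```

```text
t 2.82 pos [ 568.76 -158.3    12.74] tiltz [ 0.003  -0.0015 -1.    ] yaw -165.3 w 85.3 ff 0.0 F [0.04 0.82 0.69] M [-0.009  0.024 -0.033] j6 -0.641 j1 -0.385
slide m [0.0009 0.0016 0.0117] rot [-0.0022  0.0026 -0.    ]
```

View pics/w2.png

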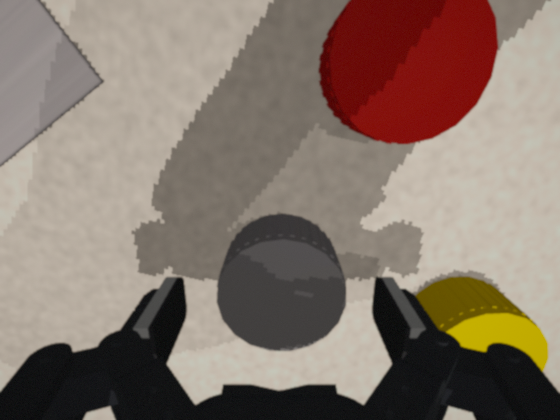

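Cap top centre is about (282,293), centred between the pads (185 and 375). I'll check the fore-aft offset from that pixel.

```bash
python3 -c "
from h import *
c=bot.calibration('wrist');im=cv2.imread('pics/w2.png')
p=plane(c,282,293.5,32);print(p, proj(c,[568.8,-158.3,32]), proj(c,[568.8,-158.3,31]),plane(c,282,350,32),plane(c,219,293,32),plane(c,345,293,32))
goto([p[0],p[1],1],194.7)"
```

```text
[ 563.78305296 -158.26262214   32.        ] [278.99490272 303.01553489] [278.99913029 301.68277059] [ 593.18975999 -150.47482321   32.        ] [ 570.50250326 -184.80224375   32.        ] [ 556.5836988  -131.87589388   32.        ]
t 2.87 pos [ 568.86 -158.42   12.9 ] tiltz [ 0.0032 -0.0015 -1.    ] yaw -165.3 w 85.4 ff 0.0 F [-0.04  0.07  0.73] M [ 0.007  0.034 -0.038] j6 -0.641 j1 -0.385
slide m [0.0049 0.0015 0.0119] rot [-0.0023  0.0027 -0.0001]
```

In the tool's units: 0.012 m is 0.016, 0.01 m is 0.0133, -0.002 rad is -0.0013.

>>> step_arm --slide '[[0.0027,0.0013,0.0067],[0.0027,0.0013,0.0133],[0.0027,0.0013,0.016],[0.0027,0.0013,0.016],[0.0027,0.0013,0.016],[0.0027,0.0013,0.016],[0.0027,0.0013,0.016],[0.0027,0.0013,0.016],[0.0027,0.0013,0.016],[0.0027,0.0013,0.016],[0.0027,0.0013,0.016],[0.0027,0.0013,0.016]]' --delta_rot '[[-0.0013,0.0013,0],[-0.0013,0.0013,0],[-0.0013,0.0013,0],[-0.0013,0.0013,0],[-0.0013,0.0013,0],[-0.0013,0.0013,0],[-0.0013,0.0013,0],[-0.0013,0.0013,0],[-0.0013,0.0013,0],[-0.0013,0.0013,0],[-0.0013,0.0013,0],[-0.0013,0.0013,0]]' --fingers '[-1,-1,-1,-0.5,0,0.5,1,1,1,1,1,1]' --squeeze 50

```text
time_s: 3.87
eef_pos: [566.0, -157.9, -0.2]
tool_rot: [0.401, -3.115, -0.001]
wrist_force: [0.6, -0.4, 1.1]
gripper_width: 56.2
finger_force: 53.3
```

```bash
python3 -c "
from h import *
goto([567,-158,180],194.7);print(bot.calibration('wrist')['T'][:3,3])"
```

```text
t 3.87 pos [ 5.6602e+02 -1.5788e+02 -1.9000e-01] tiltz [-7.e-04  5.e-04 -1.e+00] yaw -165.3 w 56.2 ff 53.3 F [ 0.65 -0.41  1.09] M [-0.059 -0.024 -0.007] j6 -0.642 j1 -0.386
slide m [-0.0008 -0.0002 -0.1802] rot [ 0.0007 -0.0006 -0.0004]
[ 484.10806641 -179.34931288  142.55071553]
```

In the tool's units: -0.165 m is -0.22, -0.14 m is -0.1867.

>>> step_arm --slide '[[0,0,-0.0267],[0,0,-0.08],[0,0,-0.1333],[0,0,-0.1867],[0,0,-0.22],[0,0,-0.22],[0,0,-0.22]]' --delta_rot '[[0,0,0],[0,0,0],[0,0,0],[0,0,0],[0,0,0],[0,0,0],[0,0,0]]' --fingers '[1,1,1,1,1,1,1]'

```text
time_s: 4.45
eef_pos: [567.4, -158.4, 167.1]
tool_rot: [-0.401, 3.113, -0.002]
wrist_force: [0.2, -0.2, -1.6]
gripper_width: 56.1
finger_force: 53.3
```

In the tool's units: 0.297 m is 0.396, 0.29 m is 0.3867.

>>> step_arm --slide '[[-0.008,0.0467,0],[-0.016,0.1,0],[-0.024,0.1533,0],[-0.032,0.2067,0],[-0.04,0.26,0],[-0.048,0.3133,0],[-0.056,0.36,0],[-0.0613,0.3867,0],[-0.0613,0.396,0],[-0.0613,0.396,0],[-0.0613,0.396,0]]' --delta_rot '[[0,0,0],[0,0,0],[0,0,0],[0,0,0],[0,0,0],[0,0,0],[0,0,0],[0,0,0],[0,0,0],[0,0,0],[0,0,0]]' --fingers '[1,1,1,1,1,1,1,1,1,1,1]'

```text
time_s: 5.37
eef_pos: [534.2, 140.4, 163.0]
tool_rot: [0.401, -3.111, 0.0]
wrist_force: [1.2, -0.4, 0.2]
gripper_width: 56.1
finger_force: 53.5
```

Run:
```python
from h import *
goto([535,141,165],194.7)
im=[bot.camera(n)[:,:,::-1] for n in("scene","wrist")]
a=cv2.resize(im[0][100:220,230:390],(400,300),interpolation=cv2.INTER_CUBIC);b=cv2.resize(im[1],(400,300),interpolation=cv2.INTER_AREA)
cv2.imwrite("pics/s3.png",im[0]);cv2.imwrite("pics/w3.png",im[1]);cv2.imwrite("pics/c3.png",np.hstack([a,b]))
st()
c=bot.calibration("scene")
for z in(124,165,197):print(z,proj(c,[535,141,z]))
```

```text
t 5.37 pos [534.25 140.44 163.  ] tiltz [-4.4e-03 -7.0e-04 -1.0e+00] yaw -165.3 w 56.1 ff 53.5 F [ 1.21 -0.38  0.17] M [-0.054  0.024 -0.029] j6 -0.121 j1 0.136
slide m [-0.0009  0.0004 -0.002 ] rot [ 0.0004 -0.0044 -0.    ]
t 5.47 pos [535.   139.58 163.85] tiltz [-2.9e-03 -2.0e-04 -1.0e+00] yaw -165.4 w 56.3 ff 53.5 F [-0.5   0.26 -1.46] M [-0.02  -0.047  0.035] j6 -0.121 j1 0.134
124 [299.19319468 147.30752697]
165 [300.00379328 135.19284267]
197 [300.67107867 125.2200253 ]
```

View pics/c3.png

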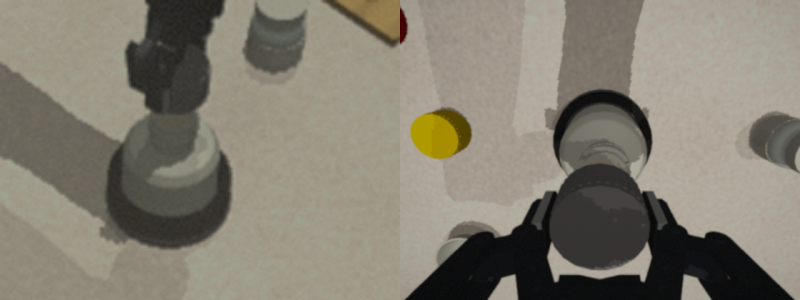

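The crop shows the cap level in the gripper and hiding the neck. I'll back off 75 mm along the tool's x axis so that one wrist picture shows both the cap and the pot mouth.

In the tool's units: -0.075 m is -0.1, -0.035 m is -0.0467, -0.003 rad is -0.0019.

>>> step_arm --slide '[[-0.0467,0,0],[-0.1,0,0],[-0.1,0,0],[-0.1,0,0],[-0.1,0,0],[-0.1,0,0]]' --delta_rot '[[0,0,0],[0,0,0],[0,-0.0019,0],[0,-0.0019,0],[0,-0.0019,0],[0,-0.0019,0]]' --fingers '[1,1,1,1,1,1]'

```text
time_s: 5.97
eef_pos: [607.6, 158.9, 165.7]
tool_rot: [-0.399, 3.114, 0.002]
wrist_force: [-0.4, -0.4, -0.7]
gripper_width: 56.2
finger_force: 53.5
```

Run:
```python
from h import *
s,R=st();c=bot.calibration("wrist");im=bot.camera("wrist")[:,:,::-1]
np.savez("w4.npz",T=c["T"],mtx=c["mtx"],p=s["eef_pos"],r=s["tool_rot"])
st()
cv2.imwrite("pics/w4.png",im);cv2.imwrite("pics/c4.png",cv2.resize(im[60:360,130:430],(600,600),interpolation=cv2.INTER_CUBIC))
print(proj(c,[535,141,124]),proj(c,s["eef_pos"]+[0,0,32]))
```

```text
t 5.97 pos [607.6  158.94 165.71] tiltz [ 0.0024  0.0014 -1.    ] yaw -165.4 w 56.2 ff 53.5 F [-0.38 -0.39 -0.66] M [ 0.064 -0.005  0.002] j6 -0.106 j1 0.149
t 6.02 pos [607.54 159.2  166.27] tiltz [ 0.0034  0.0016 -1.    ] yaw -165.4 w 56.3 ff 53.5 F [ 0.14 -1.01 -0.14] M [ 0.007 -0.009  0.041] j6 -0.106 j1 0.149
[280.35860484 118.29881383] [278.81280469 321.93809777]
```

View pics/c4.png

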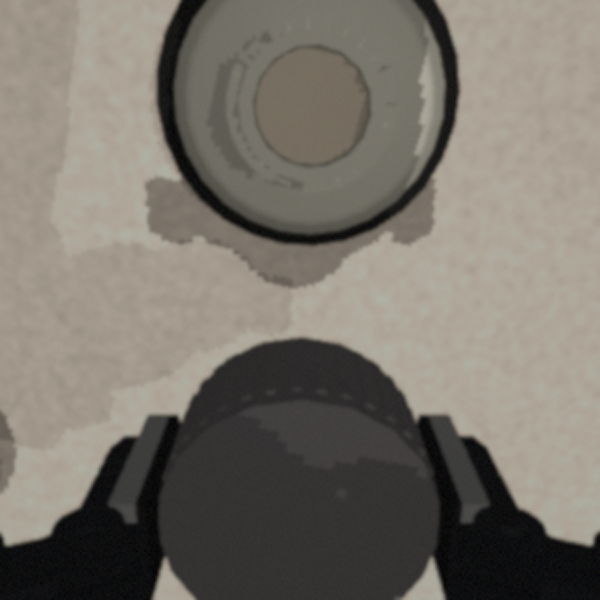

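In this view the mouth disc is centred at image pixel (286,112.5). The cap top spans u 209.5–350 and its upper edge is at v≈258.

Run:
```python
from h import *
d=np.load("w4.npz");im=cv2.imread("pics/w4.png")
lab=cv2.cvtColor(im,cv2.COLOR_BGR2LAB)
x0,y0,x1,y1=240,75,330,150
b=cv2.GaussianBlur(lab[y0:y1,x0:x1],(3,3),0)
m=((b[...,1]>=131)).astype(np.uint8)
print(b[37,46],b[37,70])
n,l,s,ce=cv2.connectedComponentsWithStats(m,connectivity=4)
i=l[37,46];k=cv2.findContours((l==i).astype(np.uint8),0,2)[0][0];e=cv2.fitEllipse(cv2.convexHull(k));print(i,s[i],e[0][0]+x0,e[0][1]+y0,e[1])
tcp=d["p"];R=Ro.from_rotvec(d["r"]);
for z in(124,120):
  p=plane(d,286,112.5,z);print("mouth",z,p)
# silhouettes of cap
def q(P):return plane(d,*P,tcp[2]+32)
L,Rr,N=q((209.5,315)),q((350,315)),q((280,258));xt=R.apply([1,0,0])
print("diam",np.linalg.norm(L-Rr),"cap centre",N-28.5*xt, "mid",(L+Rr)/2)
print("in tool",R.inv().apply(N-28.5*xt-tcp))
k=[proj(d,tcp+[0,0,32]+28.5*np.array([np.cos(a),np.sin(a),0])) for a in np.linspace(0,6.28,60)];k=np.array(k);print("pred",k.min(0),k.max(0))
k=[proj(d,tcp+28.5*np.array([np.cos(a),np.sin(a),0])) for a in np.linspace(0,6.28,60)];k=np.array(k);print("pred bottom",k.min(0),k.max(0))
```

```text
[119 129 136] [114 129 137]Traceback (most recent call last):
  File "<stdin>", line 9, in <module>
cv2.error: OpenCV(4.12.0) /io/opencv/modules/imgproc/src/shapedescr.cpp:361: error: (-201:Incorrect size of input array) There should be at least 5 points to fit the ellipse in function 'fitEllipseNoDirect'
```

Run:
```python
from h import *
d=np.load("w4.npz")
tcp=d["p"];R=Ro.from_rotvec(d["r"])
for z in(124,120):
  p=plane(d,286,112.5,z);print("mouth",z,p)
print("mouth diam",np.linalg.norm(plane(d,257.5,112.5,124)-plane(d,315,112.5,124)))
# pot stand collar outer, z 38: left,right,bottom
print("collar",plane(d,209.5,105,38),plane(d,359,105,38),plane(d,284.5,181.5,38))
def q(P):return plane(d,*P,tcp[2]+32)
L,Rr,N=q((209.5,315)),q((350,315)),q((280,258));xt=R.apply([1,0,0])
print("diam",np.linalg.norm(L-Rr),"cap centre",N-28.5*xt, "mid",(L+Rr)/2)
print("in tool",R.inv().apply(N-28.5*xt-tcp))
for h in(32,0):
  k=np.array([proj(d,tcp+[0,0,h]+28.5*np.array([np.cos(a),np.sin(a),0])) for a in np.linspace(0,6.28,60)]);print("pred",h,k.min(0),k.max(0))
```

```text
mouth 124 [531.33796222 143.17297238 124.        ]
mouth 120 [531.47143505 143.2968124  120.        ]
mouth diam 30.86454489235033
collar [543.8131269   86.50895174  38.        ] [514.43064827 199.63657674  38.        ] [588.35355941 158.99908351  38.        ]
diam 56.07181816855516 cap centre [607.36613298 159.35639113 197.78930852] mid [604.29622572 158.47414739 197.71275857]
in tool [  0.03559942   0.48792733 -32.07639936]
pred 32 [207.794049   258.29759973] [349.78720081 377.14779142]
pred 0 [221.02200867 226.64400048] [336.47341066 328.01995579]
```

```bash
python3 -c "
from h import *
goto([532,142.2,150],194.7)"
```

```text
t 6.02 pos [607.54 159.2  166.27] tiltz [ 0.0034  0.0016 -1.    ] yaw -165.4 w 56.3 ff 53.5 F [ 0.14 -1.01 -0.14] M [ 0.007 -0.009  0.041] j6 -0.106 j1 0.149
slide m [0.0774 0.0026 0.016 ] rot [ 0.0007  0.0037 -0.0015]
```

In the tool's units: 0.0775 m is 0.1033, 0.016 m is 0.0213, 0.004 rad is 0.0025.

>>> step_arm --slide '[[0.0467,0.0013,0.0107],[0.0933,0.0033,0.0213],[0.1033,0.0033,0.0213],[0.1033,0.0033,0.0213],[0.1033,0.0033,0.0213],[0.1033,0.0033,0.0213],[0.1033,0.0033,0.0213]]' --delta_rot '[[0,0.0013,0],[0,0.0025,0],[0,0.0019,0],[0,0.0019,0],[0,0.0019,0],[0,0.0019,0],[0,0.0019,0]]' --fingers '[1,1,1,1,1,1,1]'

```text
time_s: 6.6
eef_pos: [534.1, 143.1, 150.6]
tool_rot: [-0.401, 3.113, 0.001]
wrist_force: [-0.6, 0.1, -0.2]
gripper_width: 56.1
finger_force: 53.5
```

```bash
python3 -c "
from h import *
goto([532,142.2,115],194.7)"
```

```text
t 6.60 pos [534.07 143.09 150.63] tiltz [ 0.0032  0.0014 -1.    ] yaw -165.3 w 56.1 ff 53.5 F [-0.56  0.12 -0.18] M [-0.015 -0.03   0.065] j6 -0.116 j1 0.140
slide m [ 0.0023 -0.0004  0.0356] rot [ 0.0005  0.0035 -0.0004]
```

In the tool's units: 0.036 m is 0.048, 0.034 m is 0.0453, 0.003 rad is 0.0019.

>>> step_arm --slide '[[0.0027,0,0.0133],[0.0027,0,0.0267],[0.0027,0,0.0373],[0.0027,0,0.0453],[0.0027,0,0.048],[0.0027,0,0.048],[0.0027,0,0.048]]' --delta_rot '[[0,0.0019,0],[0,0.0019,0],[0,0.0019,0],[0,0.0019,0],[0,0.0019,0],[0,0.0019,0],[0,0.0019,0]]' --fingers '[1,1,1,1,1,1,1]'

```text
time_s: 7.18
eef_pos: [530.0, 142.4, 112.3]
tool_rot: [0.401, -3.111, -0.001]
wrist_force: [0.6, 0.4, -0.6]
gripper_width: 56.0
finger_force: 53.5
```

```bash
python3 -c "
from h import *
goto([532,142.2,111],194.7)"
```

```text
t 7.18 pos [530.   142.35 112.27] tiltz [-5.e-03 -2.e-04 -1.e+00] yaw -165.3 w 56.0 ff 53.5 F [ 0.63  0.42 -0.65] M [-0.019 -0.062 -0.003] j6 -0.116 j1 0.140
slide m [-0.0019 -0.0007  0.0013] rot [ 0.0011 -0.0049 -0.0004]
```

>>> step_arm --slide '[[0,0,0],[0,0,0],[0,0,0],[0,0,0]]' --delta_rot '[[0,0,0],[0,0,0],[0,0,0],[0,0,0]]' --fingers '[1,1,1,1]'

```text
time_s: 7.52
eef_pos: [530.5, 142.4, 113.1]
tool_rot: [0.401, -3.112, -0.001]
wrist_force: [0.3, -0.1, -0.9]
gripper_width: 55.6
finger_force: 53.5
```

```bash
python3 -c "
from h import *
goto([532,142.2,111],194.7)"
```

```text
t 7.52 pos [530.46 142.43 113.07] tiltz [-0.0034  0.     -1.    ] yaw -165.3 w 55.6 ff 53.5 F [ 0.26 -0.06 -0.94] M [0.018 0.001 0.03 ] j6 -0.116 j1 0.140
slide m [-0.0014 -0.0006  0.0021] rot [ 0.0009 -0.0033 -0.0003]
```

In the tool's units: 0.003 m is 0.004, 0.001 m is 0.0013, -0.003 rad is -0.0019.

>>> step_arm --slide '[[-0.0016,-0.0007,0],[-0.0016,-0.0007,0.0013],[-0.0016,-0.0007,0.0027],[-0.0016,-0.0007,0.004],[-0.0016,-0.0007,0.004],[-0.0016,-0.0007,0.004]]' --delta_rot '[[0,-0.0019,0],[0,-0.0019,0],[0,-0.0019,0],[0,-0.0019,0],[0,-0.0019,0],[0,-0.0019,0]]' --fingers '[1,1,1,1,1,1]'

```text
time_s: 8.02
eef_pos: [531.4, 142.2, 109.4]
tool_rot: [0.401, -3.114, -0.001]
wrist_force: [1.0, 0.7, 0.3]
gripper_width: 56.2
finger_force: 53.5
```

```bash
python3 -c "
from h import *
goto([532,142.2,108],194.7)"
```

```text
t 8.02 pos [531.36 142.17 109.41] tiltz [-1.6e-03  6.0e-04 -1.0e+00] yaw -165.3 w 56.2 ff 53.5 F [0.99 0.69 0.31] M [0.027 0.007 0.012] j6 -0.117 j1 0.139
slide m [-0.0006 -0.0001  0.0014] rot [ 0.001  -0.0014 -0.0004]
```

In the tool's units: 0.004 m is 0.0053, 0.001 m is 0.0013, -0.001 rad is -0.0006.

>>> step_arm --slide '[[0,0,0.0013],[0,0,0.0027],[0,0,0.004],[0,0,0.0053],[0,0,0.0053],[0,0,0.0053]]' --delta_rot '[[0,-0.0006,0],[0,-0.0006,0],[0,-0.0006,0],[0,-0.0006,0],[0,-0.0006,0],[0,-0.0006,0]]' --fingers '[1,1,1,1,1,1]'

```text
time_s: 8.52
eef_pos: [531.6, 142.2, 105.9]
tool_rot: [-0.401, 3.116, 0.002]
wrist_force: [-1.1, 0.3, 0.6]
gripper_width: 56.2
finger_force: 53.7
```

```bash
python3 -c "
from h import *
goto([532,142.2,104],194.7)"
```

```text
t 8.52 pos [531.64 142.23 105.93] tiltz [ 1.e-04  1.e-03 -1.e+00] yaw -165.3 w 56.2 ff 53.7 F [-1.13  0.3   0.63] M [-0.017  0.037 -0.018] j6 -0.117 j1 0.139
slide m [-0.0003 -0.0001  0.0019] rot [ 0.0009  0.0004 -0.0004]
```

In the tool's units: 0.0015 m is 0.002, 0.001 m is 0.0013.

>>> step_arm --slide '[[0,0,0.0007],[0,0,0.0013],[0,0,0.002],[0,0,0.002],[0,0,0.002]]' --delta_rot '[[0,0,0],[0,0,0],[0,0,0],[0,0,0],[0,0,0]]' --fingers '[1,1,1,1,1]'

```text
time_s: 8.93
eef_pos: [531.8, 142.3, 104.7]
tool_rot: [-0.401, 3.115, 0.002]
wrist_force: [-2.2, -0.4, 3.8]
gripper_width: 56.1
finger_force: 53.8
```

```bash
python3 -c "
from h import *
goto([532,142.2,104],194.7)"
```

```text
t 8.93 pos [531.77 142.26 104.66] tiltz [ 5.0e-04  1.1e-03 -1.0e+00] yaw -165.3 w 56.1 ff 53.8 F [-2.15 -0.38  3.82] M [-0.01   0.208  0.005] j6 -0.117 j1 0.139
slide m [-0.0002 -0.0001  0.0007] rot [ 0.0009  0.0008 -0.0004]
```

Contact with the ridges at 3.8 N. I'll press slightly more and turn backward, which is negative about the tool's z axis.

In the tool's units: 0.0012 m is 0.0016, 0.0006 m is 0.0008, -0.24 rad is -0.1528.

>>> step_arm --slide '[[0,0,0.0008],[0,0,0.0016],[0,0,0.0016],[0,0,0.0016],[0,0,0.0016],[0,0,0.0016],[0,0,0.0016]]' --delta_rot '[[0,0,0],[0,0,0],[0,0,-0.0382],[0,0,-0.0764],[0,0,-0.1146],[0,0,-0.1528],[0,0,-0.1528]]' --fingers '[1,1,1,1,1,1,1]'

```text
time_s: 9.52
eef_pos: [532.5, 142.6, 103.8]
tool_rot: [-0.774, 3.042, 0.002]
wrist_force: [0.1, 0.3, 4.9]
gripper_width: 56.2
finger_force: 54.1
```

```bash
python3 -c "
from h import *
st()"
```

```text
t 9.52 pos [532.49 142.59 103.8 ] tiltz [ 0.0021  0.0019 -1.    ] yaw -151.5 w 56.2 ff 54.1 F [0.09 0.28 4.92] M [0.085 0.117 0.026] j6 -0.359 j1 0.139
```

In the tool's units: 0.0002 m is 0.0003, -0.28 rad is -0.1783.

>>> step_arm --slide '[[0,0,0.0003],[0,0,0.0003],[0,0,0.0003],[0,0,0.0003],[0,0,0.0003]]' --delta_rot '[[0,0,-0.0446],[0,0,-0.0891],[0,0,-0.1337],[0,0,-0.1783],[0,0,-0.1783]]' --fingers '[1,1,1,1,1]'

```text
time_s: 9.93
eef_pos: [531.1, 142.1, 101.6]
tool_rot: [1.19, -2.906, -0.002]
wrist_force: [0.7, -0.6, -0.4]
gripper_width: 56.0
finger_force: 53.6
```

```bash
python3 -c "
from h import *
st()"
```

```text
t 9.93 pos [531.07 142.15 101.56] tiltz [-1.7e-03  7.0e-04 -1.0e+00] yaw -135.5 w 56.0 ff 53.6 F [ 0.72 -0.55 -0.38] M [ 0.004  0.001 -0.035] j6 -0.638 j1 0.139
```

Force fell to zero, so the lugs are over the gap. Now lowering gently.

In the tool's units: 0.003 m is 0.004, 0.0024 m is 0.0032.

>>> step_arm --slide '[[0,0,0.0011],[0,0,0.0021],[0,0,0.0032],[0,0,0.004],[0,0,0.004],[0,0,0.004]]' --delta_rot '[[0,0,0],[0,0,0],[0,0,0],[0,0,0],[0,0,0],[0,0,0]]' --fingers '[1,1,1,1,1,1]'

```text
time_s: 10.43
eef_pos: [531.5, 142.2, 99.6]
tool_rot: [1.188, -2.908, -0.002]
wrist_force: [0.5, -0.8, -0.2]
gripper_width: 56.3
finger_force: 53.6
```

```bash
python3 -c "
from h import *
st()"
```

```text
t 10.43 pos [531.45 142.23  99.58] tiltz [-4.e-04  9.e-04 -1.e+00] yaw -135.5 w 56.3 ff 53.6 F [ 0.53 -0.77 -0.2 ] M [ 0.018  0.005 -0.024] j6 -0.637 j1 0.139
```

In the tool's units: 0.0018 m is 0.0024, 0.0012 m is 0.0016.

>>> step_arm --slide '[[0,0,0.0008],[0,0,0.0016],[0,0,0.0024],[0,0,0.0024],[0,0,0.0024]]' --delta_rot '[[0,0,0],[0,0,0],[0,0,0],[0,0,0],[0,0,0]]' --fingers '[1,1,1,1,1]'

```text
time_s: 10.85
eef_pos: [531.8, 142.3, 98.7]
tool_rot: [-1.188, 2.907, 0.001]
wrist_force: [-1.5, -0.1, 3.1]
gripper_width: 56.0
finger_force: 53.8
```

```bash
python3 -c "
from h import *
st()"
```

```text
t 10.85 pos [531.84 142.27  98.68] tiltz [ 8.0e-04  1.1e-03 -1.0e+00] yaw -135.5 w 56.0 ff 53.8 F [-1.45 -0.1   3.11] M [-0.065  0.194 -0.046] j6 -0.637 j1 0.139
```

Contact again about 6.5–7 mm lower, so the lugs have dropped into the gaps. Turning forward with slight following.

In the tool's units: 0.0006 m is 0.0008, 0.0004 m is 0.0005, 0.24 rad is 0.1528.

>>> step_arm --slide '[[0,0,0.0001],[0,0,0.0004],[0,0,0.0005],[0,0,0.0008],[0,0,0.0008]]' --delta_rot '[[0,0,0.0382],[0,0,0.0764],[0,0,0.1146],[0,0,0.1528],[0,0,0.1528]]' --fingers '[1,1,1,1,1]'

```text
time_s: 11.27
eef_pos: [532.5, 142.2, 98.2]
tool_rot: [-0.83, 3.028, 0.001]
wrist_force: [0.3, -0.4, 2.9]
gripper_width: 56.1
finger_force: 54.0
```

```bash
python3 -c "
from h import *
st()"
```

```text
t 11.27 pos [532.46 142.18  98.21] tiltz [ 2.1e-03  9.0e-04 -1.0e+00] yaw -149.3 w 56.1 ff 54.0 F [ 0.32 -0.45  2.88] M [-0.099 -0.04  -0.024] j6 -0.396 j1 0.139
```

In the tool's units: 0.001 m is 0.0013, 0.0007 m is 0.0009, 0.24 rad is 0.1528.

>>> step_arm --slide '[[0,0,0.0003],[0,0,0.0007],[0,0,0.0009],[0,0,0.0013],[0,0,0.0013]]' --delta_rot '[[0,0,0.0382],[0,0,0.0764],[0,0,0.1146],[0,0,0.1528],[0,0,0.1528]]' --fingers '[1,1,1,1,1]'

```text
time_s: 11.68
eef_pos: [532.2, 142.2, 97.0]
tool_rot: [-0.464, 3.106, 0.001]
wrist_force: [0.2, -0.0, 2.8]
gripper_width: 56.2
finger_force: 54.0
```

```bash
python3 -c "
from h import *
st()"
```

```text
t 11.68 pos [532.19 142.19  96.98] tiltz [ 0.0014  0.001  -1.    ] yaw -163.0 w 56.2 ff 54.0 F [ 0.21 -0.01  2.83] M [-0.078 -0.057  0.006] j6 -0.158 j1 0.139
```

In the tool's units: 0.0013 m is 0.0017, 0.0011 m is 0.0015, 0.3 rad is 0.191.

>>> step_arm --slide '[[0,0,0.0003],[0,0,0.0007],[0,0,0.0011],[0,0,0.0015],[0,0,0.0017],[0,0,0.0017]]' --delta_rot '[[0,0,0.0382],[0,0,0.0764],[0,0,0.1146],[0,0,0.1528],[0,0,0.191],[0,0,0.191]]' --fingers '[1,1,1,1,1,1]'

```text
time_s: 12.18
eef_pos: [531.9, 142.3, 95.5]
tool_rot: [0.004, 3.141, 0.002]
wrist_force: [-0.2, -0.5, 3.0]
gripper_width: 56.0
finger_force: 54.0
```

```bash
python3 -c "
from h import *
st()"
```

```text
t 12.18 pos [531.92 142.26  95.49] tiltz [ 8.0e-04  1.1e-03 -1.0e+00] yaw 179.9 w 56.0 ff 54.0 F [-0.16 -0.48  2.96] M [-0.034  0.024 -0.05 ] j6 0.141 j1 0.139
```

In the tool's units: 0.0012 m is 0.0016, 0.0009 m is 0.0012, 0.24 rad is 0.1528.

>>> step_arm --slide '[[0,0,0.0004],[0,0,0.0008],[0,0,0.0012],[0,0,0.0016],[0,0,0.0016]]' --delta_rot '[[0,0,0.0382],[0,0,0.0764],[0,0,0.1146],[0,0,0.1528],[0,0,0.1528]]' --fingers '[1,1,1,1,1]'

```text
time_s: 12.6
eef_pos: [531.9, 142.4, 94.4]
tool_rot: [0.379, 3.118, 0.002]
wrist_force: [0.0, 0.0, 4.4]
gripper_width: 56.0
finger_force: 54.1
```

```bash
python3 -c "
from h import *
st()"
```

```text
t 12.60 pos [531.9  142.43  94.41] tiltz [ 8.0e-04  1.4e-03 -1.0e+00] yaw 166.2 w 56.0 ff 54.1 F [0.05 0.01 4.39] M [-0.001  0.017  0.069] j6 0.381 j1 0.139
```

In the tool's units: 0.0006 m is 0.0008, 0.0004 m is 0.0005, 0.05 rad is 0.0318.

>>> step_arm --slide '[[0,0,0.0003],[0,0,0.0005],[0,0,0.0008],[0,0,0.0008],[0,0,0.0008]]' --delta_rot '[[0,0,0.0318],[0,0,0.0637],[0,0,0.0955],[0,0,0.0955],[0,0,0.0955]]' --fingers '[1,1,1,1,1]'

```text
time_s: 13.02
eef_pos: [532.0, 142.5, 94.0]
tool_rot: [0.608, 3.081, 0.003]
wrist_force: [0.3, -0.3, 5.3]
gripper_width: 56.5
finger_force: 54.2
```

```bash
python3 -c "
from h import *
st()"
```

```text
t 13.02 pos [531.99 142.5   94.02] tiltz [ 0.0011  0.0015 -1.    ] yaw 157.7 w 56.5 ff 54.2 F [ 0.26 -0.3   5.29] M [0.026 0.051 0.053] j6 0.529 j1 0.139
```

In the tool's units: 0.0002 m is 0.0003, 0.0001 m is 0.0001, 0.04 rad is 0.0255.

>>> step_arm --slide '[[0,0,0.0001],[0,0,0.0003],[0,0,0.0003],[0,0,0.0003]]' --delta_rot '[[0,0,0.0255],[0,0,0.0509],[0,0,0.0764],[0,0,0.0764]]' --fingers '[1,1,1,1]'

```text
time_s: 13.35
eef_pos: [531.8, 142.8, 93.8]
tool_rot: [0.793, 3.04, 0.004]
wrist_force: [0.1, 0.8, 5.4]
gripper_width: 56.1
finger_force: 54.2
```

```bash
python3 -c "
from h import *
st()"
```

```text
t 13.35 pos [531.83 142.76  93.84] tiltz [ 8.0e-04  2.1e-03 -1.0e+00] yaw 150.8 w 56.1 ff 54.2 F [0.07 0.82 5.36] M [0.153 0.132 0.045] j6 0.650 j1 0.139
```

In the tool's units: 0.1 rad is 0.0637.

>>> step_arm --slide '[[0,0,0],[0,0,0],[0,0,0],[0,0,0]]' --delta_rot '[[0,0,0.0191],[0,0,0.0382],[0,0,0.0637],[0,0,0.0637]]' --fingers '[1,1,1,1]'

```text
time_s: 13.68
eef_pos: [531.7, 143.1, 93.8]
tool_rot: [-0.943, -2.996, -0.004]
wrist_force: [-0.8, 1.5, 5.2]
gripper_width: 56.0
finger_force: 54.1
```

```bash
python3 -c "
from h import *
st()"
```

```text
t 13.68 pos [531.69 143.09  93.82] tiltz [ 5.0e-04  2.8e-03 -1.0e+00] yaw 145.1 w 56.0 ff 54.1 F [-0.77  1.46  5.17] M [0.248 0.234 0.156] j6 0.749 j1 0.140
```

In the tool's units: 0.04 rad is 0.0255.

>>> step_arm --slide '[[0,0,0],[0,0,0],[0,0,0]]' --delta_rot '[[0,0,0.0127],[0,0,0.0255],[0,0,0.0255]]' --fingers '[1,1,1]'

```text
time_s: 13.93
eef_pos: [531.7, 143.1, 93.8]
tool_rot: [-1.001, -2.977, -0.005]
wrist_force: [-1.1, 1.0, 6.4]
gripper_width: 56.2
finger_force: 54.1
```

```bash
python3 -c "
from h import *
import time
st()"
```

```text
t 13.93 pos [531.68 143.15  93.84] tiltz [ 5.0e-04  2.8e-03 -1.0e+00] yaw 142.8 w 56.2 ff 54.1 F [-1.06  1.    6.38] M [0.247 0.14  0.167] j6 0.789 j1 0.140
```

In the tool's units: 0.04 rad is 0.0255.

>>> step_arm --slide '[[0,0,0],[0,0,0],[0,0,0],[0,0,0]]' --delta_rot '[[0,0,0.0127],[0,0,0.0255],[0,0,0.0255],[0,0,0.0255]]' --fingers '[1,1,1,1]'

```text
time_s: 14.27
eef_pos: [531.7, 143.2, 93.8]
tool_rot: [-1.059, -2.957, -0.005]
wrist_force: [-0.3, 1.5, 5.6]
gripper_width: 56.1
finger_force: 54.1
```

```bash
python3 -c "
from h import *
st()"
```

```text
t 14.27 pos [531.65 143.24  93.81] tiltz [ 5.e-04  3.e-03 -1.e+00] yaw 140.6 w 56.1 ff 54.1 F [-0.34  1.51  5.57] M [0.301 0.149 0.267] j6 0.828 j1 0.140
```

Tight at 0.27 N m. I'll ease the twist and push, then open and look.

In the tool's units: -0.0006 m is -0.0008, -0.0003 m is -0.0004, -0.08 rad is -0.0509.

>>> step_arm --slide '[[0,0,-0.0004],[0,0,-0.0008],[0,0,-0.0008],[0,0,-0.0008],[0,0,-0.0008],[0,0,-0.0008],[0,0,-0.0008],[0,0,-0.0008],[0,0,-0.0008]]' --delta_rot '[[0,0,-0.0255],[0,0,-0.0509],[0,0,-0.0509],[0,0,-0.0509],[0,0,-0.0509],[0,0,-0.0509],[0,0,-0.0509],[0,0,-0.0509],[0,0,-0.0509]]' --fingers '[1,1,0.5,0,-0.5,-1,-1,-1,-1]'

```text
time_s: 15.02
eef_pos: [531.0, 142.0, 92.9]
tool_rot: [-0.949, -2.993, 0.0]
wrist_force: [0.9, 0.2, 0.9]
gripper_width: 85.8
finger_force: 0.0
```

In the tool's units: -0.1 m is -0.1333, -0.09 m is -0.12.

>>> step_arm --slide '[[0,0,-0.0133],[0,0,-0.04],[0,0,-0.08],[0,0,-0.12],[0,0,-0.1333],[-0.0533,0,-0.1333],[-0.0933,0,-0.1333],[-0.0933,0,-0.1333],[-0.0933,0,-0.1333],[-0.0933,0,-0.1333]]' --delta_rot '[[0,0,0],[0,0,0],[0,0,0],[0,0,0],[0,0,0],[0,0,0],[0,0,0],[0,0,0],[0,0,0],[0,0,0]]' --fingers '[-1,-1,-1,-1,-1,-1,-1,-1,-1,-1]'

```text
time_s: 15.85
eef_pos: [588.3, 101.8, 193.3]
tool_rot: [-0.949, -2.993, -0.001]
wrist_force: [-0.7, -0.4, -0.2]
gripper_width: 85.0
finger_force: 0.0
```

Run:
```python
from h import *
st();c=bot.calibration("wrist")
w=bot.camera("wrist")[:,:,::-1];s=bot.camera("scene")[:,:,::-1]
cv2.imwrite("pics/w5.png",w);cv2.imwrite("pics/s5.png",s)
print(proj(c,[532,142.5,128]),proj(c,[532,142.5,96]));sc=bot.calibration("scene");print([proj(sc,[535,141,z]).round(1) for z in(96,128)])
cv2.imwrite("pics/c5.png",np.hstack([cv2.resize(s[110:210,250:350],(400,400),interpolation=cv2.INTER_CUBIC),cv2.resize(w,(400,300),interpolation=cv2.INTER_AREA)[:].repeat(1,0) if 0 else cv2.copyMakeBorder(cv2.resize(w,(400,300)),0,100,0,0,cv2.BORDER_CONSTANT)]))
```

```text
t 15.85 pos [588.29 101.83 193.27] tiltz [-0.0017  0.0013 -1.    ] yaw 144.8 w 85.0 ff 0.0 F [-0.67 -0.4  -0.23] M [ 0.002 -0.063 -0.037] j6 0.673 j1 0.058
[281.23532323 125.13425464] [280.93428911 121.81505534]
[array([298.7, 155.2]), array([299.3, 146.2])]
```

View pics/c5.png

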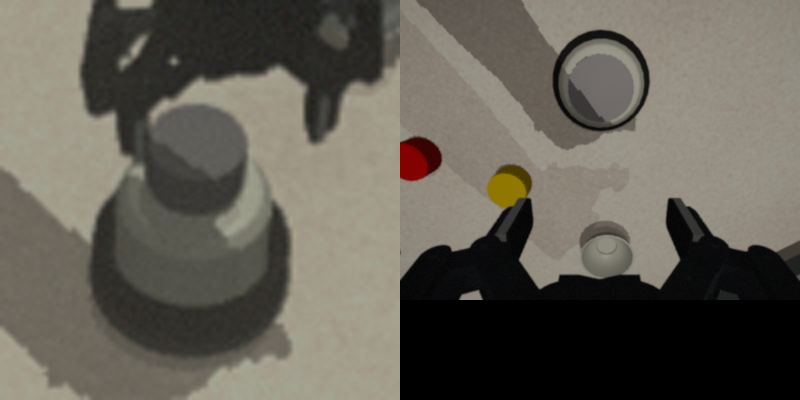

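The cap sits level and centred on the pot. Its top is at scene pixel (299,145.5), where (299.3,146.2) is expected for z = 128. It tightened at 0.27 N m and the fingers are well clear, so I'm handing in.

```bash
python3 -c "
from cell import bot
print(bot.close_job())"
```

```text
the job is handed in; nothing more can be done
None
```

The grey cap is screwed down on the pot, tight at about 0.27 N m and level in the last pictures, and the job is handed in; its final depth is only estimated, at about 27.5 mm below the rim (27 mm needed), and no verdict came back.

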